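# Slide the circuit board home in its test jig and lock it

## Robot

A 7-joint arm with a two-finger parallel gripper is mounted at the origin on the work surface. World frame = base frame: x ahead of the robot, y to its left, z up, the work surface at z = 0. Lengths are in m, angles in rad, forces in N, time in s.
With the tool pointing down it reaches from about 0.425 to 0.975 m from the base axis. Payload 16.7 kg.
Tool frame: the origin (TCP) lies between the finger pads; the fingertips stand nose_length ahead of it and the grasp point (between the pads) lies 5 mm behind it (nose_length is the distance from the TCP to the fingertips, in m); z points along the fingers, y is the line along which they close (so a half turn about z gives the same grasp; the last joint's range is limited). The gripper opens to 85 mm and grips with 20 to 120 N. Pads are 22 mm wide; open, the fingers measure 114 mm over their backs; the gripper's body (76 mm by 85 mm) begins 54 mm behind the grasp point. The pads swing forward as they close: fully open they stand 13 mm farther back than shut.
Start: joints at [-1.268, 0.426, 0.074, 1.606, -0.034, 1.111, -0.067], TCP at [0.295, 0.607, 0.245] pointing down, gripper open.
Joint ranges: [-2.85, 2.85], [-0.5, 2.14], [-1.23, 1.37], [0.21, 2.46], [-1.02, 4.16], [0.16, 2.05], [-2.73, 2.73]. Speed limits (rad/s): [1.89, 1.89, 2.39, 2.39, 3.01, 3.01, 3.01].

## Interface

Orientations are given as a unit quaternion [x, y, z, w].
In Python, from bench import * gives the robot as it stands.
- The arm moves only by the tool carry_out, never from a script. Its arguments are lists of equal length, an entry for each row: "linear": the shift along the tool's x, y, z in mm, a list of three; "delta_rot": the turn, a rotation vector about the tool's x, y, z in degrees, a list of three. A call has 1 to 5 rows; each row is the pose to reach, as a shift and turn from the pose commanded when the call began, along the tool's axes at that moment; what a row does not reach only later rows make up. A row lasts 1/10 s, in which the tool goes at most 50 mm and 8.59 degrees, less where a joint would pass 70% of its speed; a pose out of reach is approached as far as the arm can. A call with a gripper value outside its range is refused whole. "gripper" is the opening, from 0 (shut) to 1 (fully open), set as the call begins (left out, the last holds). The fingers move at their own pace and stop on an object; "grip_force" is the grip in N (left out, the last holds). Time passes only in rows, so rows that repeat a pose let the fingers close. It gives the time, the measured TCP pose, the force, the opening and the grip force at its end, in the units of the state.
- get_obs(): the state, without advancing time (a new reading comes with each control period).
- read_camera(name): name is "scene" or "top" or "wrist"; returns a dict with "image" (420x560x3 uint8, red, green, blue), "depth" (420x560 float32, m along the optical axis (not along the pixel's ray), 0 where there is no reading), "mtx" (3x3 intrinsics, pixels), "position" and "attitude" of the camera in the world. Camera axes: x right, y up, looking along -z (the intrinsics and any distortion apply to the point x, -y, -z); pixel columns grow to the right and rows downward; lengths in m; the calibration is good to about 2 mm. A picture is of the moment at which its call begins.
- sign_off(): hands the job in; it is judged then, once.
The state is a dict: "clock": time; "qpos": joint angles; "dq": joint speeds; "effort": joint torques, N m; "eef_pos": TCP position; "eef_rot": TCP orientation; "wrist_force": force on the tool from outside, world axes, zero at the start; "wrist_torque": the same for the moment, N m; "gripper_width": finger opening in m; "grasp_force": force on a finger pad.
Only numpy, scipy, OpenCV 4.12 (cv2) and the standard library are available. Lean on these libraries where they do the work, as an engineer would, in place of code of your own. Each camera call takes 0.05 s, during which the arm holds its last target. There are 200 camera calls.

## Task

Press down on the top of the bare circuit board and slide it along the jig's bed, under the spring roller, until its gold-striped edge is fully home against the end of the socket. Then push the keeper across behind it as far as it goes, so that it is locked in. Never bear down on the board with more than 20 N, and leave the other things on the bench where they are.

Things in the scene. Friction and masses are not known exactly. Their poses are not given: they have to be found in the camera images.
- jig: Board test jig, fixed to the bench: low black block, 222 x 100 mm, with a bed 20 mm above its underside. Origin on the underside near its middle, z up; the board travels along its +x. Two rails along x, inner faces at y = +-32 mm, 6 mm wide, 6 mm above the bed, so the board cannot be gripped by its sides.
- bed_mid (a point): Middle of the top of the steel bed, at x = 0, z = 20 mm in the jig's frame: level at rest, hinged in the sleeve and sprung, so under a press of 12 N it gives about 0.3 mm where the board's middle starts and 1.2 mm where it ends. Friction of board on bed about 0.25, of fingers on board at least twice that, +-20 %.
- board: Bare circuit board, dark green, flat, 100 (x) x 60 (y) x 3 mm, 37 g, loose in the channel, 2 mm play each side. Origin: centre of its underside, z up; +x towards its gold-striped leading edge. Starts 75 to 95 mm short of home; home, its origin is at x = 46 mm in the jig's frame. Over 20 N from the robot breaks it; 11 to 15 N on the middle of its top is right; a light touch (under about 9 N) slips at the roller.
- board_front (a point): Middle of the board's leading edge, on its underside (50 mm along +x from the board's origin). Home when it touches the stop.
- stop (a point): Foot of the rigid stop inside the grey socket at the jig's +x end, at bed height: x = 96, y = 0, z = 20 mm in the jig's frame. The socket's roof spans x = 82 to 96 mm, underside 5.5 mm and top 16 mm above the bed.
- roller_mid (a point): Axis of the sprung steel roller across the channel, x = 70 mm in the jig's frame, 14 mm in diameter, lowest point 0.9 mm above the bed. The board's edge must lift it: a bump of 2 to 4 N to push past (the less, the more the bed is pressed down), then a little drag. Its brackets (x = 64 to 76, |y| = 41 to 47 mm) stand 18 mm above the bed.
- sleeve_mouth (a point): Middle of the mouth of the aluminium sleeve in which the board's tail starts, at bed height: x = -74 mm in the jig's frame. Its roof, 6 to 9 mm above the bed, runs back to the closed end at x = -104 mm.
- keeper (a joint): Keeper: steel slide bar, 10 (x) x 45 (y) x 4 mm, at the jig's x = -13.5 mm, sliding along +y through a gap in the -y rail just above the bed. 0 = drawn out, 0.036 = fully across (end stop). Starts 0 to 5 mm in, clear of the channel; stays where left; slides with about 1.5 N. Across, it stands 4.5 mm behind the tail of a board that is home; a board well short of home blocks it.
- keeper_knob (a point): Centre of the top of the keeper's knob: an upright steel post, 13 mm in diameter, its top 30.5 mm and its foot 4.5 mm above the bed. With the keeper at 0 it stands at x = -13.5, y = -62 mm in the jig's frame; fully across at y = -26 mm.
- tweezers: Bystander: steel tweezers lying flat, about 140 mm long, beside the jig on its +y side.
- screwdriver: Bystander: screwdriver lying flat, 150 mm long, on the jig's -y side towards the socket.
- flux_jar: Bystander: small closed jar, 38 mm in diameter, 34 mm high, on the jig's -y side towards the sleeve.
- spool: Bystander: grey spool, 54 mm in diameter, 32 mm high.
- brush: Bystander: brush lying flat, 160 mm long.
There are look-alikes about, which are no part of the job. There is more than one size of the board; the job needs the smallest.

How it is judged:
On the way, in this order (a step that is already met when the one before it is completed fails the run):
1. the board is home against the stop while the keeper is still out of the channel (x of board_front in the frame of jig above 0.0935 m and z of board_front in the frame of jig between 0.0175 and 0.0225 m and angle between the x axis of board and the x axis of jig, either way round below 0.06 rad and y of board in the frame of jig between -0.005 and 0.005 m and value of joint keeper below 0.012 m), for 0.2 s.
2. the keeper is pushed across behind the board (value of joint keeper above 0.031 m), for 0.2 s.
At the end, for the whole second after the job is handed in: The board's leading edge is within 2.5 mm of the stop, flat on the bed (2.5 mm), within 0.06 rad and 5 mm of the channel's line and at rest, and the keeper is across (past 31 of its 36 mm) (x of board_front in the frame of jig above 0.0935 m and z of board_front in the frame of jig between 0.0175 and 0.0225 m and angle between the x axis of board and the x axis of jig, either way round below 0.06 rad and y of board in the frame of jig between -0.005 and 0.005 m and value of joint keeper above 0.031 m and linear speed of board below 0.01 m/s); the robot touches nothing.
It fails at once if the robot bears on the board with more than 20 N (contact force between any of the fingers, the arm and board above 20 N).
It fails at once if one of the other things (tweezers, screwdriver, jar, spool, brush) is moved more than 20 mm (distance of any of tweezers, screwdriver, flux_jar, spool, brush from where it was at the start of the episode above 0.02 m).
It also fails if it takes over 69 s, if anything falls off the work surface, if the arm or the gripper's body presses on something with over 40 N, if the wrist force passes 120 N, or if a joint passes its speed limit or range.

## Working session

There is one attempt and no reset: what is moved stays moved. The work goes in short steps, Python scripts to look and compute and a tool call to move; the robot and the scene stay as the last step left them, time stands still between calls to the robot, and variables do not carry over. Pictures are saved under pics/ and viewed, at most 10 in all, crops included, and the job is handed in when it is done.

Besides the shell and the picture viewer there is one more tool, called after "Call:" as a command line: name --argument value ..., lists and objects as JSON in quotes. carry_out: Moves the arm, as the interface text tells. Its arguments: {"type":"object","properties":{"linear":{"type":"array","items":{"type":"array","items":{"type":"number"}}},"delta_rot":{"type":"array","items":{"type":"array","items":{"type":"number"}}},"gripper":{"type":"number"},"grip_force":{"type":"number"}},"required":["linear","delta_rot"]}

```bash
mkdir -p pics; ls; cat > h.py <<'E'
from bench import *
import numpy as np, cv2
from scipy.spatial.transform import Rotation as R
def look(name,fn):
    c=read_camera(name); cv2.imwrite('pics/'+fn+'.png',cv2.cvtColor(c['image'],cv2.COLOR_RGB2BGR)); np.savez('pics/'+fn+'.npz',**{k:np.asarray(v) for k,v in c.items()}); return c
def att(c):
    a=np.asarray(c['attitude']); return R.from_quat(a) if a.size==4 else R.from_matrix(a)
def ray(c,u,v):
    K=np.asarray(c['mtx']); d=np.array([(u-K[0,2])/K[0,0],-(v-K[1,2])/K[1,1],-1.]); return att(c).apply(d)
def onplane(c,u,v,z):
    d=ray(c,u,v); p=np.asarray(c['position']); return p+d*(z-p[2])/d[2]
def atdepth(c,u,v):
    return np.asarray(c['position'])+ray(c,u,v)*c['depth'][int(v),int(u)]
E
python3 - <<'E'
from h import *
print(get_obs())
a=look('scene','s1');b=look('top','t1')
print({k:v for k,v in b.items() if k in('mtx','position','attitude')}, a['position'])
cv2.imwrite('pics/st.png',cv2.resize(np.vstack([a['image'],b['image']])[:,:,::-1],(560,840))[:,:])
E
```

```text
pics
{'clock': 0.0, 'qpos': array([-1.26751599,  0.42671819,  0.07381257,  1.60660574, -0.03411768,
        1.11079964, -0.06711312]), 'dq': array([ 6.40852976e-05, -7.61959380e-04, -1.15057296e-03,  1.51359234e-03,
       -2.10251233e-03, -6.72507916e-04,  7.95553802e-04]), 'effort': array([ 4.73492946e-05, -9.49770498e+01,  3.76086384e+00, -4.63555026e+01,
        1.91510859e-02,  9.90967877e-03,  5.20769834e-05]), 'eef_pos': array([0.29511849, 0.60663311, 0.24461921]), 'eef_rot': array([ 2.24469858e-01,  9.74480825e-01, -6.26466878e-04, -1.12713699e-04]), 'wrist_force': array([0.37080002, 0.31439726, 0.24549106]), 'wrist_torque': array([-0.01151801, -0.01530288, -0.01525242]), 'grasp_force': 0.0, 'gripper_width': 0.0853611442513239}
{'mtx': array([[413.6996872 ,   0.        , 274.04565461],
       [  0.        , 413.6996872 , 205.81496858],
       [  0.        ,   0.        ,   1.        ]]), 'position': array([0.4067543 , 0.01372715, 1.20678536]), 'attitude': array([-0.03186478,  0.02950349,  0.7140389 , -0.69875792])} [ 1.08517317 -0.45076382  0.65548083]
```

View pics/t1.png

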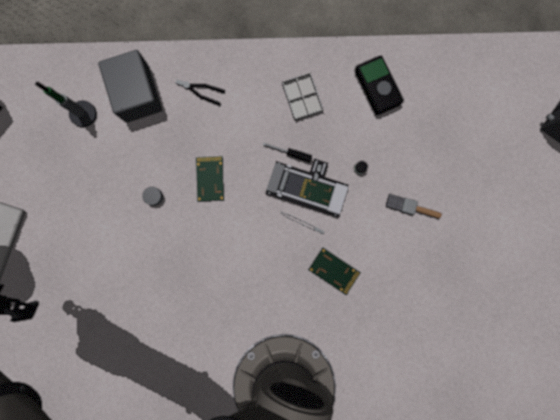

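View pics/s1.png

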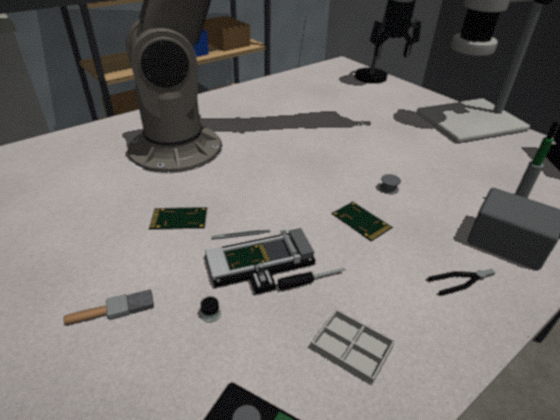

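The top view shows the jig at about (308,189), with its socket at the left end (275,178), the sleeve at the right (335,198) and the keeper at (320,165). The board is in the channel at about (317,192). Next I'll get a rough jig pose and move the arm above it.

```bash
python3 - <<'E'
from h import *
c=dict(np.load('pics/t1.npz'))
for n,u,v,z in [('socket',276,177,.03),('sleeve',336,198,.028),('mid',308,189,.02),('knob',318,163,.05),('jar',361,168,.03),('spool',152,196,.03)]:
    print(n,onplane(c,u,v,z).round(3),atdepth(c,u,v).round(3))
# jig mask via height
D=c['depth'];vv,uu=np.mgrid[0:420,0:560]
K=c['mtx'];d=np.stack([(uu-K[0,2])/K[0,0],-(vv-K[1,2])/K[1,1],-np.ones_like(D)],-1)
P=c['position']+(d@att(c).as_matrix().T)*D[...,None]
m=((P[...,2]>.012)&(P[...,2]<.06)&(uu>255)&(uu<355)&(vv>150)&(vv<225)).astype(np.uint8)
cs,_=cv2.findContours(m,cv2.RETR_EXTERNAL,cv2.CHAIN_APPROX_NONE)
k=max(cs,key=cv2.contourArea);print(cv2.minAreaRect(k))
o=get_obs();print(R.from_quat(o['eef_rot']).as_matrix().round(3))
im=cv2.resize(c['image'][140:240,240:380,::-1],None,fx=5,fy=5,interpolation=cv2.INTER_CUBIC);cv2.imwrite('pics/t1c.png',im)
E
```

```text
socket [0.592 0.009 0.03 ] [0.591 0.009 0.035]
sleeve [ 0.528 -0.161  0.028] [ 0.528 -0.161  0.027]
mid [ 0.557 -0.083  0.02 ] [ 0.556 -0.082  0.026]
knob [ 0.626 -0.111  0.05 ] [ 0.632 -0.114  0.021]
jar [ 0.613 -0.236  0.03 ] [ 0.611 -0.234  0.039]
spool [0.545 0.366 0.03 ] [0.545 0.365 0.031]
((309.45001220703125, 181.65000915527344), (77.15956115722656, 49.01530075073242), 18.434947967529297)
[[-0.899  0.438 -0.   ]
 [ 0.438  0.899 -0.001]
 [-0.    -0.001 -1.   ]]
```

View pics/t1c.png

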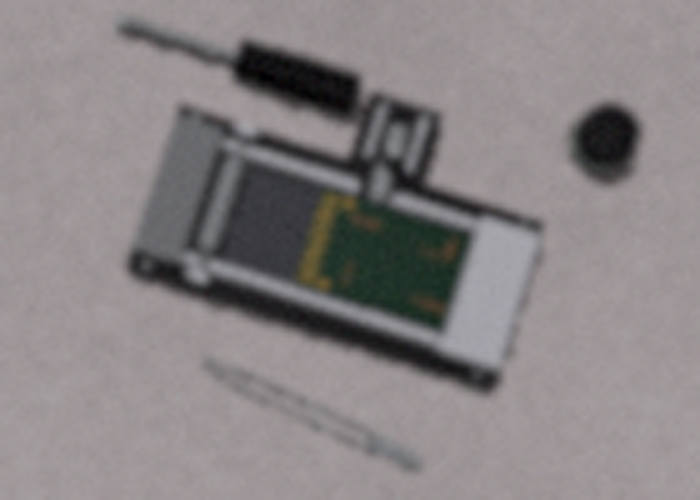

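The crop shows the jig tilted about 18°, with +x running up and to the left: socket end (160,187), sleeve end (515,305), keeper knob about (398,135). The screwdriver handle is close to the keeper guide. The tool's y axis is already nearly along jig +x, so I'll move above it now.

Call:
carry_out --linear '[[-15,-14,0],[-45,-42,0],[-80,-75,0],[-116,-109,0],[-150,-141,0]]' --delta_rot '[[0,0,0],[0,0,0],[0,0,0],[0,0,0],[0,0,0]]' --gripper 0

```text
clock: 0.6
eef_pos: [0.3689, 0.4123, 0.245]
eef_rot: [0.225, 0.974, -0.0, -0.0]
wrist_force: [1.3, 0.5, 0.5]
gripper_width: 0.0121
grasp_force: 0.0
```

Call:
carry_out --linear '[[-35,-33,0],[-70,-66,0],[-105,-99,0],[-140,-132,0],[-175,-165,0]]' --delta_rot '[[0,0,0],[0,0,0],[0,0,0],[0,0,0],[0,0,0]]'

```text
clock: 1.1
eef_pos: [0.4538, 0.1876, 0.2453]
eef_rot: [0.224, 0.974, 0.0, -0.0]
wrist_force: [1.6, -0.1, -0.3]
gripper_width: -0.0
grasp_force: 0.0
```

Call:
carry_out --linear '[[-35,-33,0],[-70,-66,0],[-105,-99,0],[-140,-132,0],[-175,-165,0]]' --delta_rot '[[0,0,-1],[0,0,-2],[0,0,-3],[0,0,-4],[0,0,-5.4]]'

```text
clock: 1.6
eef_pos: [0.539, -0.0372, 0.2453]
eef_rot: [0.178, 0.984, 0.0, 0.0]
wrist_force: [0.2, 1.1, -0.3]
gripper_width: -0.0001
grasp_force: 0.0
```

Call:
carry_out --linear '[[-20,-18,0],[-33,-29,0],[-38,-35,0],[-38,-35,0],[-38,-35,0]]' --delta_rot '[[0,0,0],[0,0,0],[0,0,0],[0,0,0],[0,0,0]]'

```text
clock: 2.1
eef_pos: [0.5617, -0.0805, 0.2451]
eef_rot: [0.178, 0.984, 0.0, -0.0]
wrist_force: [-0.4, -0.5, -0.8]
gripper_width: -0.0001
grasp_force: 0.0
```

```bash
python3 - <<'E'
from h import *
import bench
print([n for n in dir(bench) if n[0]!='_'], getattr(bench,'nose_length',None))
o=get_obs();print(o['clock'],o['eef_pos'],R.from_quat(o['eef_rot']).as_matrix().round(4),o['wrist_force'],o['gripper_width'])
c=look('wrist','w1');print(c['mtx'],c['position'],att(c).as_matrix().round(3))
E
```

```text
['PlanningError', 'get_obs', 'nose_length', 'read_camera', 'sign_off'] 0.014
2.1 [ 0.56173652 -0.08050295  0.24511461] [[-9.366e-01  3.503e-01 -6.000e-04]
 [ 3.503e-01  9.366e-01  3.000e-04]
 [ 7.000e-04  1.000e-04 -1.000e+00]] [-0.35730125 -0.46226558 -0.79491235] -9.699078143603198e-05
[[326.02449224   0.         282.8207126 ]
 [  0.         326.02449224 210.03198593]
 [  0.           0.           1.        ]] [ 0.49760771 -0.05816426  0.37405641] [[ 0.349 -0.903 -0.252]
 [ 0.937  0.336  0.095]
 [-0.001 -0.269  0.963]]
```

View pics/w1.png

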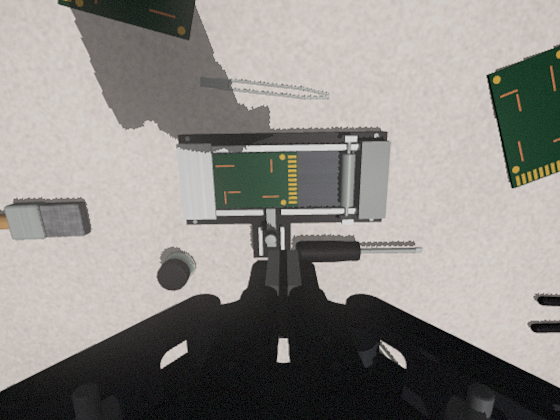

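The wrist view is clear. Jig +x points right, with the sleeve mouth at u≈213, the board's leading edge at u≈298, the roller at (349,180), the socket face at u≈362 and the knob at about (270,240). I'll refine these with intensity profiles.

```bash
python3 - <<'E'
from h import *
c=dict(np.load('pics/w1.npz'));g=cv2.cvtColor(c['image'],cv2.COLOR_RGB2GRAY).astype(int)
for u in (230,325): print(u,[(v,int(g[v,u-2:u+3].mean())) for v in list(range(140,160))+list(range(200,222))])
print('row',[(u,int(g[176:186,u].mean())) for u in list(range(176,220))+list(range(286,304))+list(range(340,394))])
D=c['depth'];print('depthz',[(u,v,atdepth(c,u,v).round(4).tolist()) for u,v in [(200,180),(250,180),(320,180),(375,180),(349,180),(270,240),(268,222)]])
cv2.imwrite('pics/w1c.png',cv2.resize(c['image'][120:280,170:400,::-1],None,fx=3.4,fy=3.4,interpolation=cv2.INTER_CUBIC))
E
```

```text
230 [(140, 45), (141, 44), (142, 44), (143, 43), (144, 43), (145, 65), (146, 97), (147, 111), (148, 109), (149, 107), (150, 114), (151, 120), (152, 101), (153, 63), (154, 65), (155, 71), (156, 70), (157, 71), (158, 70), (159, 72), (200, 73), (201, 74), (202, 74), (203, 73), (204, 74), (205, 76), (206, 75), (207, 75), (208, 69), (209, 81), (210, 171), (211, 206), (212, 201), (213, 202), (214, 205), (215, 173), (216, 58), (217, 65), (218, 66), (219, 67), (220, 67), (221, 68)]
325 [(140, 77), (141, 78), (142, 69), (143, 46), (144, 167), (145, 211), (146, 210), (147, 210), (148, 209), (149, 212), (150, 180), (151, 97), (152, 104), (153, 107), (154, 105), (155, 106), (156, 106), (157, 105), (158, 104), (159, 103), (200, 102), (201, 103), (202, 103), (203, 103), (204, 103), (205, 99), (206, 70), (207, 61), (208, 127), (209, 191), (210, 212), (211, 210), (212, 211), (213, 201), (214, 152), (215, 66), (216, 74), (217, 75), (218, 74), (219, 74), (220, 71), (221, 67)]
row [(176, 199), (177, 200), (178, 202), (179, 200), (180, 197), (181, 196), (182, 196), (183, 196), (184, 197), (185, 198), (1
[... 822 characters left out ...]
 55), (359, 48), (360, 120), (361, 159), (362, 164), (363, 162), (364, 162), (365, 162), (366, 163), (367, 162), (368, 162), (369, 162), (370, 162), (371, 162), (372, 162), (373, 162), (374, 161), (375, 162), (376, 162), (377, 162), (378, 161), (379, 161), (380, 161), (381, 161), (382, 161), (383, 162), (384, 161), (385, 161), (386, 159), (387, 163), (388, 190), (389, 200), (390, 199), (391, 200), (392, 201), (393, 201)]
depthz [(200, 180, [0.5257, -0.1635, 0.0293]), (250, 180, [0.5452, -0.1143, 0.0232]), (320, 180, [0.5725, -0.0427, 0.0201]), (375, 180, [0.5893, 0.0108, 0.0357]), (349, 180, [0.58, -0.0147, 0.0351]), (270, 240, [0.6082, -0.114, 0.0513]), (268, 222, [0.5966, -0.1131, 0.024])]
```

View pics/w1c.png

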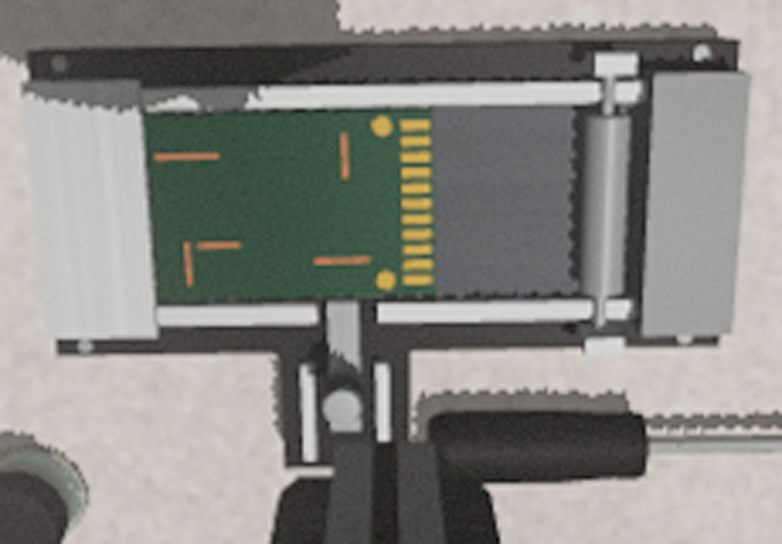

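```bash
cat > m.py <<'E'
from h import *
c=dict(np.load('pics/w1.npz'))
P=lambda u,v,z: onplane(c,u,v,z)[:2]
a=(P(325,143.8,.026)+P(325,150.4,.026)+P(325,208.2,.026)+P(325,214.2,.026))/4
b=(P(230,145.2,.026)+P(230,152.4,.026)+P(230,209.6,.026)+P(230,215.4,.026))/4
print('ctr',a,b,'width',np.linalg.norm(P(325,143.8,.026)-P(325,214.2,.026)))
ex=(a-b)/np.linalg.norm(a-b)
ang=np.degrees(np.arctan2(ex[1],ex[0]));print('ang',ang)
ey=np.array([-ex[1],ex[0]])
f=lambda u,v,z,x:(P(u,v,z)-a)@ex-x
l=[f(213.4,181,.029,-74),0][0]
est=[(P(213.4,181,.029)-a)@ex+.074,(P(359.8,181,.036)-a)@ex-.082]
print('x0',est)
O=a+ex*np.mean(est);print('O',O)
J=lambda p:((p-O)@ex,(p-O)@ey)
print('board front',J(P(296.6,181,.023)),'knob',J(P(270,240,.0505)),'knob2',J(P(170+342/3.4,120+408/3.4,.0505)),'screwdriver',J(P(170+430/3.4,120+430/3.4,.02)))
print('edges board y',J(P(270,152,.023)))
o=get_obs();T=R.from_quat(o['eef_rot']).as_matrix();print('tcp',J(o['eef_pos'][:2]),'toolang',np.degrees(np.arctan2(T[1,1],T[0,1])))
def tool(x,y,z):
    w=np.r_[O+ex*x+ey*y,z]-o['eef_pos']; return T.T@w*1000
E
python3 - <<'E'
from m import *
bx=J(P(296.6,181,.023))[0]-.05
print(bx,tool(bx,0,.023+.014+.015).round(1),tool(bx,0,.037).round(1))
E
```

```text
ctr [ 0.5731307  -0.03787949] [ 0.53881383 -0.13473667] width 0.07699799158657629
ang 70.49056864103578
x0 [np.float64(-0.04602254138277287), np.float64(-0.04670798602374896)]
O [ 0.55764646 -0.08158276]
board front (np.float64(0.01579210622809175), np.float64(-0.0011487784345607952)) knob (np.float64(-0.013711315120894078), np.float64(-0.0587992393664591)) knob2 (np.float64(-0.01308915675887089), np.float64(-0.05880905530243534)) screwdriver (np.float64(0.015402170818867682), np.float64(-0.07892539495531868))
edges board y (np.float64(-0.012390919245007239), np.float64(0.030598043944041413))
tcp (np.float64(0.002589842618351987), np.float64(-0.003437055482159545)) toolang 69.5245770728526
-0.03420789377190825 [  2.7 -36.9 193.2] [  2.7 -36.9 208.2]
```

Call:
carry_out --linear '[[1,-15,15],[2.7,-37,50],[2.7,-37,95],[2.7,-37,140],[2.7,-37,170]]' --delta_rot '[[0,0,-0.5],[0,0,-1],[0,0,-1],[0,0,-1],[0,0,-1]]'

```text
clock: 2.65
eef_pos: [0.5454, -0.1138, 0.0729]
eef_rot: [0.169, 0.986, 0.0, -0.001]
wrist_force: [1.0, 0.5, 0.1]
gripper_width: 0.0001
grasp_force: 0.0
```

Call:
carry_out --linear '[[0,0,15],[0,0,22],[0,0,25],[0,0,27],[0,0,27]]' --delta_rot '[[0,0,0],[0,0,0],[0,0,0],[0,0,0],[0,0,0]]'

```text
clock: 3.15
eef_pos: [0.5472, -0.1151, 0.0493]
eef_rot: [0.17, 0.985, 0.0, 0.001]
wrist_force: [0.2, 0.6, -0.6]
gripper_width: -0.0
grasp_force: 0.0
```

```bash
python3 - <<'E'
from m import *
print(o['eef_pos'],o['wrist_force'])
print(tool(-.0342,0,.037).round(1))
E
```

```text
ctr [ 0.5731307  -0.03787949] [ 0.53881383 -0.13473667] width 0.07699799158657629
ang 70.49056864103578
x0 [np.float64(-0.04602254138277287), np.float64(-0.04670798602374896)]
O [ 0.55764646 -0.08158276]
board front (np.float64(0.01579210622809175), np.float64(-0.0011487784345607952)) knob (np.float64(-0.013711315120894078), np.float64(-0.0587992393664591)) knob2 (np.float64(-0.01308915675887089), np.float64(-0.05880905530243534)) screwdriver (np.float64(0.015402170818867682), np.float64(-0.07892539495531868))
edges board y (np.float64(-0.012390919245007239), np.float64(0.030598043944041413))
tcp (np.float64(-0.0350783782829171), np.float64(-0.00139192311477712)) toolang 70.45945003576304
[ 0.54724363 -0.11511202  0.0492614 ] [ 0.20367852  0.62302885 -0.6495257 ]
[ 1.4  0.9 12.3]
```

Call:
carry_out --linear '[[1,1,5],[1,1,8],[1,1,9],[1,1,9.5],[1,1,9.5]]' --delta_rot '[[0,0,0],[0,0,0],[0,0,0],[0,0,0],[0,0,0]]'

```text
clock: 3.65
eef_pos: [0.546, -0.1139, 0.0388]
eef_rot: [0.17, 0.985, -0.0, -0.0]
wrist_force: [0.3, -0.3, -0.1]
gripper_width: 0.0003
grasp_force: 0.0
```

Call:
carry_out --linear '[[0,0,0.4],[0,0,0.7],[0,0,0.9],[0,0,1.0],[0,0,1.0]]' --delta_rot '[[0,0,0],[0,0,0],[0,0,0],[0,0,0],[0,0,0]]'

```text
clock: 4.15
eef_pos: [0.546, -0.1139, 0.0378]
eef_rot: [0.17, 0.985, -0.0, -0.0]
wrist_force: [-0.3, -0.1, 0.2]
gripper_width: 0.0003
grasp_force: 0.0
```

Call:
carry_out --linear '[[0,0,0.2],[0,0,0.4],[0,0,0.6],[0,0,0.7],[0,0,0.7]]' --delta_rot '[[0,0,0],[0,0,0],[0,0,0],[0,0,0],[0,0,0]]'

```text
clock: 4.65
eef_pos: [0.546, -0.1139, 0.0371]
eef_rot: [0.17, 0.985, -0.0, -0.0]
wrist_force: [-0.7, -0.1, -0.0]
gripper_width: 0.0005
grasp_force: 0.4
```

Call:
carry_out --linear '[[0,0,0.1],[0,0,0.2],[0,0,0.3],[0,0,0.3],[0,0,0.3]]' --delta_rot '[[0,0,0],[0,0,0],[0,0,0],[0,0,0],[0,0,0]]'

```text
clock: 5.15
eef_pos: [0.5461, -0.1139, 0.037]
eef_rot: [0.17, 0.985, 0.0, 0.0]
wrist_force: [-0.3, -0.3, 4.8]
gripper_width: 0.0003
grasp_force: 2.8
```

Call:
carry_out --linear '[[0,0,0.1],[0,0,0.2],[0,0,0.3],[0,0,0.3],[0,0,0.3]]' --delta_rot '[[0,0,0],[0,0,0],[0,0,0],[0,0,0],[0,0,0]]'

```text
clock: 5.65
eef_pos: [0.546, -0.1139, 0.0369]
eef_rot: [0.17, 0.985, 0.0, 0.0]
wrist_force: [-3.3, 0.9, 10.1]
gripper_width: 0.0002
grasp_force: 4.8
```

Call:
carry_out --linear '[[0,1,0.15],[0,3,0.17],[0,6,0.2],[0,9,0.22],[0,12,0.25]]' --delta_rot '[[0,0,0],[0,0,0],[0,0,0],[0,0,0],[0,0,0]]'

```text
clock: 6.15
eef_pos: [0.5506, -0.1031, 0.0368]
eef_rot: [0.17, 0.985, -0.0, 0.001]
wrist_force: [-1.1, -3.2, 9.5]
gripper_width: -0.0003
grasp_force: 4.6
```

Call:
carry_out --linear '[[0,2,0.12],[0,4,0.22],[0,7,0.25],[0,10,0.28],[0,12,0.32]]' --delta_rot '[[0,0,0],[0,0,0],[0,0,0],[0,0,0],[0,0,0]]'

```text
clock: 6.65
eef_pos: [0.5548, -0.0918, 0.0366]
eef_rot: [0.17, 0.985, -0.0, 0.001]
wrist_force: [-0.9, -3.4, 11.3]
gripper_width: 0.0
grasp_force: 5.7
```

```bash
python3 - <<'E'
from m import *
print(o['wrist_force'])
w=look('wrist','w2')
cv2.imwrite('pics/w2c.png',cv2.resize(w['image'][60:360,100:500,::-1],None,fx=1.8,fy=1.8))
E
```

```text
ctr [ 0.5731307  -0.03787949] [ 0.53881383 -0.13473667] width 0.07699799158657629
ang 70.49056864103578
x0 [np.float64(-0.04602254138277287), np.float64(-0.04670798602374896)]
O [ 0.55764646 -0.08158276]
board front (np.float64(0.01579210622809175), np.float64(-0.0011487784345607952)) knob (np.float64(-0.013711315120894078), np.float64(-0.0587992393664591)) knob2 (np.float64(-0.01308915675887089), np.float64(-0.05880905530243534)) screwdriver (np.float64(0.015402170818867682), np.float64(-0.07892539495531868))
edges board y (np.float64(-0.012390919245007239), np.float64(0.030598043944041413))
tcp (np.float64(-0.010587584472757903), np.float64(-0.0007021414464430453)) toolang 70.4284633710067
[-0.85176931 -3.40378515 11.32142602]
```

View pics/w2c.png

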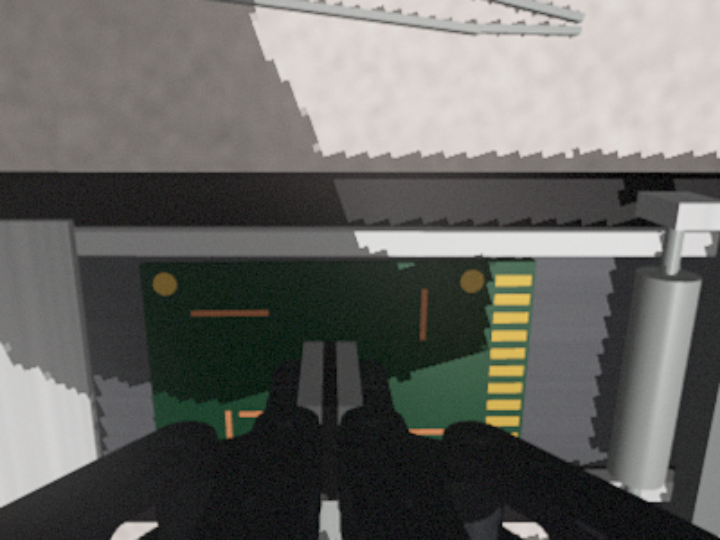

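The board is moving with the fingers: the tail is out of the sleeve and the gold edge at u≈533 in the crop is approaching the roller. I'll keep going.

Call:
carry_out --linear '[[0,3,0.06],[0,6,0.12],[0,9,0.18],[0,12,0.22],[0,15,0.25]]' --delta_rot '[[0,0,0],[0,0,0],[0,0,0],[0,0,0],[0,0,0]]'

```text
clock: 7.2
eef_pos: [0.5598, -0.0778, 0.0364]
eef_rot: [0.17, 0.985, -0.0, 0.001]
wrist_force: [-1.9, -2.3, 11.9]
gripper_width: 0.0
grasp_force: 6.0
```

Call:
carry_out --linear '[[0,2,0.08],[0,4,0.12],[0,6,0.15],[0,8,0.18],[0,10,0.2]]' --delta_rot '[[0,0,0],[0,0,0],[0,0,0],[0,0,0],[0,0,0]]'

```text
clock: 7.7
eef_pos: [0.5632, -0.0684, 0.0362]
eef_rot: [0.17, 0.985, -0.0, 0.001]
wrist_force: [-1.8, -3.4, 12.4]
gripper_width: 0.0002
grasp_force: 6.3
```

Call:
carry_out --linear '[[0,2,0.06],[0,4,0.1],[0,6,0.13],[0,8,0.16],[0,10,0.18]]' --delta_rot '[[0,0,0],[0,0,0],[0,0,0],[0,0,0],[0,0,0]]'

```text
clock: 8.2
eef_pos: [0.5664, -0.0591, 0.036]
eef_rot: [0.17, 0.985, -0.0, 0.001]
wrist_force: [-0.7, -3.1, 12.3]
gripper_width: 0.0001
grasp_force: 5.9
```

```bash
python3 - <<'E' | tail -2
from m import *
print(o['wrist_force'],J(o['eef_pos'][:2]))
w=look('wrist','w3')
cv2.imwrite('pics/w3c.png',cv2.resize(w['image'][60:360,100:500,::-1],None,fx=1.8,fy=1.8))
E
```

```text
tcp (np.float64(0.02414127127937659), np.float64(-0.0007492907662104656)) toolang 70.41103621832043
[-0.68719363 -3.05313574 12.33135212] (np.float64(0.02414127127937659), np.float64(-0.0007492907662104656))
```

View pics/w3c.png

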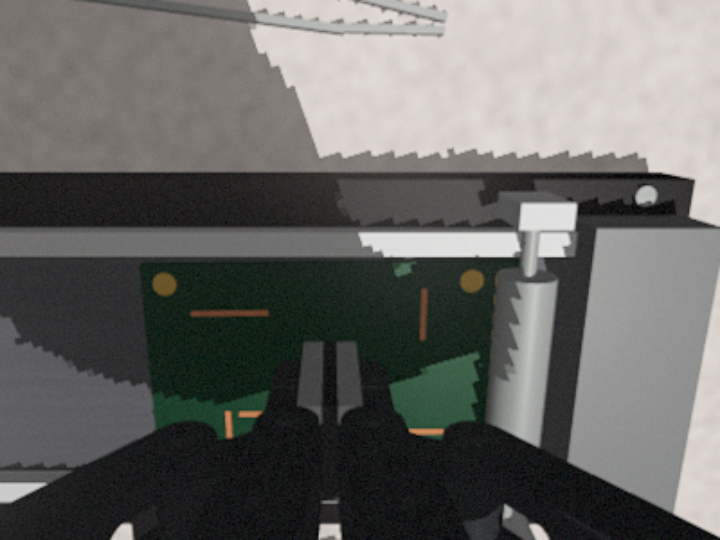

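The holes are at the same pixels as before, (165,284) and (472,281), so the board hasn't slipped and its edge is already under the roller. There are about 22 mm left.

Call:
carry_out --linear '[[0,2,0.07],[0,4,0.13],[0,6,0.17],[0,8,0.2],[0,10,0.23]]' --delta_rot '[[0,0,0],[0,0,0],[0,0,0],[0,0,0],[0,0,0]]'

```text
clock: 8.75
eef_pos: [0.5698, -0.0497, 0.0358]
eef_rot: [0.17, 0.985, -0.0, 0.001]
wrist_force: [-0.9, -3.4, 11.1]
gripper_width: 0.0002
grasp_force: 6.2
```

Call:
carry_out --linear '[[0,2,0.06],[0,4,0.1],[0,6,0.14],[0,8,0.18],[0,8,0.18]]' --delta_rot '[[0,0,0],[0,0,0],[0,0,0],[0,0,0],[0,0,0]]'

```text
clock: 9.25
eef_pos: [0.5726, -0.0418, 0.0356]
eef_rot: [0.17, 0.985, -0.0, 0.001]
wrist_force: [-0.3, -2.7, 12.7]
gripper_width: 0.0001
grasp_force: 6.3
```

Call:
carry_out --linear '[[0,1,0.03],[0,2,0.05],[0,3,0.07],[0,3.5,0.08],[0,3.5,0.08]]' --delta_rot '[[0,0,0],[0,0,0],[0,0,0],[0,0,0],[0,0,0]]'

```text
clock: 9.75
eef_pos: [0.5735, -0.0391, 0.0356]
eef_rot: [0.17, 0.985, -0.0, 0.001]
wrist_force: [-1.8, -5.1, 12.2]
gripper_width: -0.0
grasp_force: 6.6
```

Call:
carry_out --linear '[[0,0.5,0],[0,1,0],[0,1.5,0],[0,1.5,0],[0,1.5,0]]' --delta_rot '[[0,0,0],[0,0,0],[0,0,0],[0,0,0],[0,0,0]]'

```text
clock: 10.25
eef_pos: [0.5741, -0.0377, 0.0356]
eef_rot: [0.17, 0.985, -0.0, 0.001]
wrist_force: [-1.5, -4.9, 12.5]
gripper_width: 0.0001
grasp_force: 6.4
```

```bash
python3 - <<'E' | tail -2
from m import *
print(o['wrist_force'],J(o['eef_pos'][:2]))
w=look('wrist','w4')
cv2.imwrite('pics/w4c.png',cv2.resize(w['image'][60:360,100:500,::-1],None,fx=1.8,fy=1.8))
E
```

```text
tcp (np.float64(0.046818878205316404), np.float64(-0.0008213547183541153)) toolang 70.397767942991
[-1.49613326 -4.85449311 12.51311978] (np.float64(0.046818878205316404), np.float64(-0.0008213547183541153))
```

View pics/w4c.png

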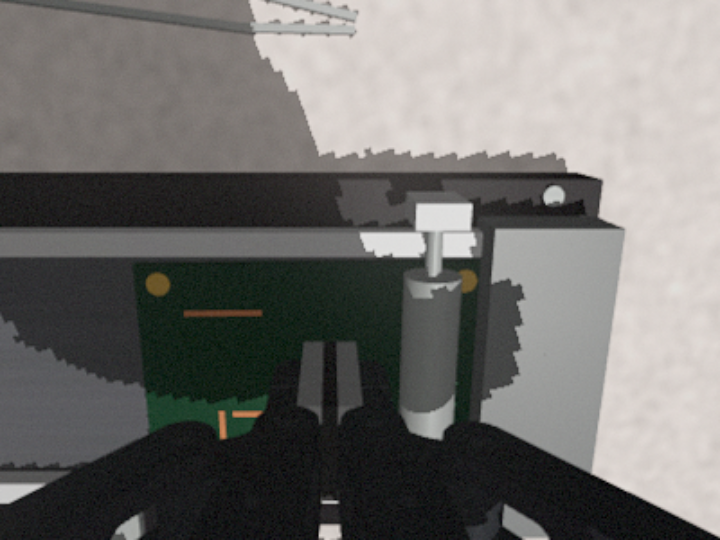

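The hole has moved back from u=165 to 158, so the fingers slipped about 1.8 mm while the along-channel force stayed near 5 N. That means the board is against the stop. I'll lift off and go behind the knob.

Call:
carry_out --linear '[[0,0,-1],[0,0,-5],[0,0,-25],[0,0,-55],[0,0,-65]]' --delta_rot '[[0,0,0],[0,0,0],[0,0,0],[0,0,0],[0,0,0]]'

```text
clock: 10.8
eef_pos: [0.5744, -0.0367, 0.1021]
eef_rot: [0.17, 0.985, 0.0, 0.001]
wrist_force: [0.1, 0.1, 0.1]
gripper_width: 0.0001
grasp_force: 0.0
```

Call:
carry_out --linear '[[-12,-9,0],[-40,-28,0],[-68,-48,0],[-85,-58,0],[-89,-61,0]]' --delta_rot '[[0,0,0],[0,0,0],[0,0,0],[0,0,0],[0,0,0]]'

```text
clock: 11.3
eef_pos: [0.6376, -0.1269, 0.0986]
eef_rot: [0.171, 0.985, -0.001, -0.0]
wrist_force: [0.4, 0.0, -0.9]
gripper_width: 0.0002
grasp_force: 0.0
```

```bash
python3 - <<'E' | tail -3
from m import *
w=look('wrist','w5');s=look('scene','s2')
cv2.imwrite('pics/w5c.png',np.hstack([w['image'][90:390,130:480,::-1],cv2.resize(s['image'][210:310,190:340,::-1],(450,300),interpolation=cv2.INTER_CUBIC)]))
print(o['clock'],o['eef_pos'],J(o['eef_pos'][:2]),tool(-.0135,-.09,.05))
E
```

```text
edges board y (np.float64(-0.012390919245007239), np.float64(0.030598043944041413))
tcp (np.float64(-0.01606417798125672), np.float64(-0.0904721873121748)) toolang 70.31603701888865
11.3 [ 0.6375595  -0.12693892  0.09864372] (np.float64(-0.01606417798125672), np.float64(-0.0904721873121748)) [ 0.47164458  2.63020227 48.64020423]
```

View pics/w5c.png

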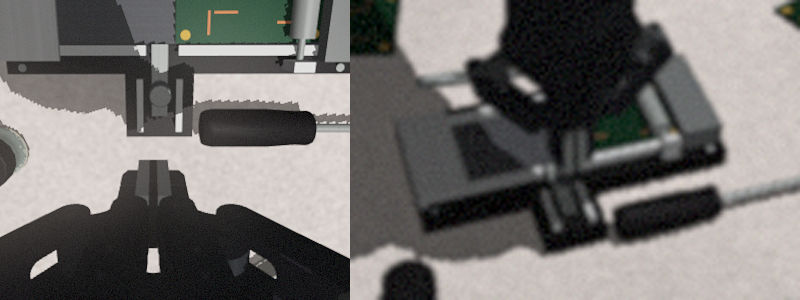

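The wrist crop shows the knob at (160,97), clear of the closed fingers at (153,165). The board's tail edge at u≈178 is past the keeper bar, and the screwdriver, starting at u≈198, is off to the right. I'll descend behind the knob.

Call:
carry_out --linear '[[0,2,8],[0,2.5,25],[0,2.5,40],[0,2.5,48],[0,2.5,48]]' --delta_rot '[[0,0,0],[0,0,0],[0,0,0],[0,0,0],[0,0,0]]'

```text
clock: 11.9
eef_pos: [0.6367, -0.1211, 0.0499]
eef_rot: [0.17, 0.986, -0.0, -0.001]
wrist_force: [-0.2, -0.2, -0.2]
gripper_width: -0.0001
grasp_force: 0.0
```

Call:
carry_out --linear '[[3,0,0],[6,0,0],[9,0,0],[12,0,0],[15,0,0]]' --delta_rot '[[0,0,0],[0,0,0],[0,0,0],[0,0,0],[0,0,0]]'

```text
clock: 12.4
eef_pos: [0.6235, -0.1164, 0.0522]
eef_rot: [0.17, 0.985, 0.0, 0.0]
wrist_force: [0.9, 0.3, 0.8]
gripper_width: 0.0001
grasp_force: 0.8
```

Call:
carry_out --linear '[[3,0,0],[6,0,0],[9,0,0],[12,0,0],[15,0,0]]' --delta_rot '[[0,0,0],[0,0,0],[0,0,0],[0,0,0],[0,0,0]]'

```text
clock: 12.9
eef_pos: [0.6092, -0.1114, 0.0518]
eef_rot: [0.17, 0.985, -0.0, 0.0]
wrist_force: [1.2, -0.5, 0.8]
gripper_width: -0.0003
grasp_force: 0.8
```

Call:
carry_out --linear '[[3,0,0],[6,0,0],[9,0,0],[12,0,0],[14,0,0]]' --delta_rot '[[0,0,0],[0,0,0],[0,0,0],[0,0,0],[0,0,0]]'

```text
clock: 13.4
eef_pos: [0.596, -0.1067, 0.0518]
eef_rot: [0.17, 0.985, -0.0, -0.0]
wrist_force: [0.2, -0.4, -0.1]
gripper_width: -0.0004
grasp_force: 0.8
```

Call:
carry_out --linear '[[1,0,0],[2,0,0],[3,0,0],[3,0,0]]' --delta_rot '[[0,0,0],[0,0,0],[0,0,0],[0,0,0]]'

```text
clock: 13.8
eef_pos: [0.5939, -0.1059, 0.052]
eef_rot: [0.17, 0.985, -0.0, 0.001]
wrist_force: [4.9, -2.0, -1.3]
gripper_width: -0.0
grasp_force: 2.4
```

Call:
carry_out --linear '[[0.5,0,0],[1,0,0],[1,0,0]]' --delta_rot '[[0,0,0],[0,0,0],[0,0,0]]'

```text
clock: 14.1
eef_pos: [0.5937, -0.1059, 0.0521]
eef_rot: [0.17, 0.985, -0.0, 0.001]
wrist_force: [8.1, -3.0, -4.2]
gripper_width: 0.0002
grasp_force: 4.7
```

Call:
carry_out --linear '[[-3,0,0],[-15,0,0],[-20,0,-20],[-20,0,-60],[-20,0,-100]]' --delta_rot '[[0,0,0],[0,0,0],[0,0,0],[0,0,0],[0,0,0]]'

```text
clock: 14.6
eef_pos: [0.6112, -0.1125, 0.1523]
eef_rot: [0.17, 0.985, -0.0, -0.001]
wrist_force: [-0.0, -0.3, 0.4]
gripper_width: -0.0001
grasp_force: 0.0
```

Call:
carry_out --linear '[[0,0,-20],[0,0,-40],[0,0,-40],[0,0,-40]]' --delta_rot '[[0,0,0],[0,0,0],[0,0,0],[0,0,0]]'

```text
clock: 15.0
eef_pos: [0.6116, -0.1122, 0.1918]
eef_rot: [0.17, 0.986, 0.0, 0.0]
wrist_force: [-0.6, 0.6, -0.7]
gripper_width: -0.0001
grasp_force: 0.0
```

```bash
python3 - <<'E' | tail -1
from m import *
w=look('wrist','w6')
cv2.imwrite('pics/w6c.png',cv2.resize(w['image'][60:260,150:430,::-1],None,fx=2.8,fy=2.8,interpolation=cv2.INTER_CUBIC))
print(o['clock'],o['eef_pos'])
E
```

```text
15.0 [ 0.61162423 -0.11216827  0.19182388]
```

View pics/w6c.png

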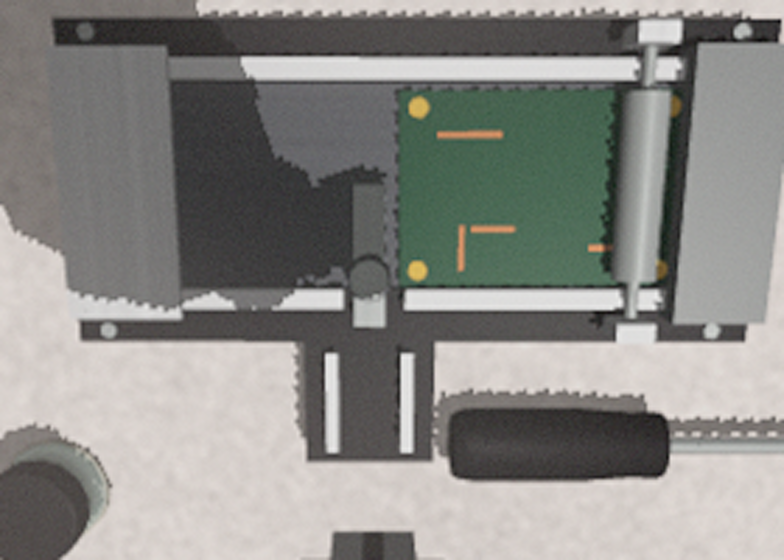

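The keeper bar (u 352–385) is fully across, about 4.5 mm behind the board's tail at u≈400. The board is square in the channel under the roller, and the bystanders haven't moved.

```bash
python3 -c "
from bench import *
print(sign_off())"
```

```text
the job is handed in; nothing more can be done
None
```

The board is home against the stop with the keeper fully across behind it, and the job is handed in at about 15 s; the highest press I read on the board was 12.7 N, the other things look unmoved, and `sign_off()` gave no verdict.

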